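# Find the loaded pot on the hand-cranked mixer and hold it at the bottom

## Task

One of the six closed pots on the hand-cranked end-over-end mixer is already filled and the other five are empty, but they all look alike. Take the crank by its black handle, turn it once right round and feel where it goes heavy, then bring the heavy pot straight to the bottom and finish still gripping the handle, so that I can load the pot opposite it to balance the wheel. Turn it only by the handle, without touching the wheel or its pots, and leave the things standing round it where they are.

Things in the scene. Friction and masses are not known exactly. Their poses are not given: they have to be found in the camera images.
- stand: Grey steel frame of the mixer, fixed to the bench: base plate 190 x 210 mm, two narrow uprights with bearings. Origin under the axle at bench height; x runs along the axle from the crank (front, toward the robot) to the wheel (back), y to the left as seen from the front, z up. It stands within 0.25 rad of square to the robot.
- axle (a point): Point on the axle, 135 mm above the stand's origin; same axes as the stand. The axle is level and runs along x.
- crank (a joint): Angle of crank and wheel about the axle, rad; 0 with the handle up, growing clockwise as seen from the front. No stops within 1.5 turns of 0; starts within 0.6 of 0. Lip seals give a dry friction of 0.28 N m, more than the filled pot's pull, so the wheel stays where it is left. Seals and hand give a little, so the pull felt one way seems shifted by 10 to 15 degrees; feeling both ways evens it out.
- grip (a point): Where to take the handle: on its centre line, 26 mm from its front end. It runs on a circle of 55 mm radius round the axle, in a plane 114 mm in front of the stand's origin. Clear of everything for 45 mm behind it (the crank arm's front is at x = -62 mm of the stand, the hub's at -66 mm).
- handle: Black plastic crank handle, 22 mm thick (26 mm collar at the crank end) and 74 mm long, parallel to the axle, pointing to the front; a sleeve that revolves freely on its pin. Origin at its front end, on its centre line; straight from 6 to 62 mm behind it. The crank arm has its own counterweight, so the crank and handle are in balance.
- wheel: Wheel between the uprights: two aluminium discs, 180 mm diameter, with six equal white pots with grey screw caps, 45 x 68 mm, 60 degrees apart on a circle of 60 mm radius. Origin on the axle, 30 mm behind the stand's; axes turn with the crank (z toward the handle) and tell nothing of the pots, whose angle to the handle differs each time. The filling weighs 0.3 to 0.42 kg: 3 to 4.5 N at the handle.
- brown_bottle: Bystander: brown glass bottle with black cap, 70 mm diameter, 180 mm high, to the right of the mixer; origin under its centre.
- foil_flask: Bystander: conical flask wrapped in foil, 86 mm diameter, 148 mm high, to the left of the mixer; origin under its centre.
- clock_timer: Bystander: white timer lying on the bench, 64 x 64 x 18 mm, at the near right; origin under its centre.
- spare_pot: Bystander: spare pot like those on the wheel, standing on the bench at the near left, 45 mm diameter, 68 mm high; origin under its centre.

How it is judged:
On the way:
1. the crank has been turned once right round (all but the last few tens of degrees) from where it stood, either way ((value of joint crank above 5.4 rad or value of joint crank below -5.4 rad)), for 0.05 s.
At the end, for the whole second after the job is handed in: The filled pot (the middle of its filling) is straight below the axle to within 20 degrees, the crank is still, and the fingers still grip the handle with more than 3 N (y of filling_c0 in the frame of stand between -0.0205 and 0.0205 m and z of filling_c0 in the frame of stand below 0.1 m and contact force between the fingers and handle above 3 N and velocity of joint crank between -0.05 and 0.05 rad/s); the arm keeps its last pose, push and grip.
It fails at once if the robot pushes the wheel or a pot with more than 2 N (contact force between any of the arm, the fingers and wheel above 2 N).
It fails at once if a thing standing round the mixer is moved by more than 30 mm (distance of any of brown_bottle, foil_flask, clock_timer, spare_pot from where it was at the start of the episode above 0.03 m).
It also fails if it takes over 69 s, if anything falls off the work surface, if the arm or the gripper's body presses on something with over 40 N, if the wrist force passes 120 N, or if a joint passes its speed limit or range.

## Robot

A 6-joint arm with a two-finger parallel gripper is mounted at the origin on a cart in front of the work surface, level with it; the furniture and walls round the work are solid. World frame = base frame: x ahead of the robot, y to its left, z up, the work surface at z = 0. Lengths are in m, angles in rad, forces in N, time in s.
With the tool pointing down it reaches from about 0.325 to 0.85 m from the base axis. Payload 4.4 kg.
Tool frame: the origin (TCP) lies midway between the tips of the shut fingers; the grasp point (between the pads) lies 19 mm behind it; z points along the fingers, y is the line along which they close (so a half turn about z gives the same grasp; the last joint's range is limited). The gripper opens to 94 mm and grips with 3 to 60 N. Pads are 16 mm wide; open, the fingers measure 119 mm over their backs; the gripper's body (75 mm by 177 mm) begins 78 mm behind the grasp point.
Start: joints at [1.179, 0.207, 1.542, -0, 1.393, -0.15], TCP at [0.138, 0.558, 0.205] pointing down, gripper open.
Joint ranges: [-2.73, 2.73], [-0.86, 2.22], [0.23, 2.46], [-1.11, 4.25], [0.08, 2.63], [-2.82, 2.82]. Speed limits (rad/s): [2.79, 2.79, 3.14, 3.14, 3.14, 3.14].

## Interface

Orientations are given as a 3x3 rotation matrix whose columns are the frame's x, y, z axes.
In Python, from bench import * gives the robot as it stands. The module is installed in compiled form; this text tells all that it offers.
- The arm moves only by the tool arm_command, never from a script. Its argument "increments" is a list that holds one entry, the list of rows, each a list of 5 numbers: the opening, from -1 (shut) to 1 (fully open), then the shift along the tool's x, y, z in units of 250 mm (1.0 is 250 mm), then the turn about the tool's z in units of 60 degrees (1.0 is 60 degrees). In form: [[[claw, dx, dy, dz, twist], ...]]. A call has 1 to 20 rows; each row is the pose to reach, as a shift and turn from the pose commanded when the call began, along the tool's axes at that moment; what a row does not reach only later rows make up. A row lasts 1/8 s, in which the tool goes at most 62.5 mm and 10.7 degrees, less where a joint would pass 70% of its speed; a pose out of reach is approached as far as the arm can. A call with a number of a shift or a turn outside -1 to 1 is refused whole. A call with a gripper value outside its range is refused whole. The fingers move at their own pace and stop on an object; "grip_force" is the grip in N (left out, the last holds). Time passes only in rows, so rows that repeat a pose let the fingers close. It gives the time, the measured TCP pose, the force, the opening and the grip force at its end, in the units of the state.
- get_state(): the state, without advancing time (a new reading comes with each control period).
- camera(name): name is "scene" or "top" or "wrist"; returns the picture (400x640x3 uint8, red, green, blue); there is no depth.
- camera_model(name): a dict with "vertical_fov" (degrees; the focal length in pixels is half the picture's height over the tangent of half this angle, whatever the lens; pixels are square), "cx", "cy" (the principal point, pixels), "world_from_camera" (4x4, takes a point from camera to world coordinates). Camera axes: x right, y down, z forward; pixel columns grow to the right and rows downward; lengths in m; the calibration is good to about 2 mm. A picture is of the moment at which its call begins: read the wrist's pose just before it. camera_model takes no time and is no camera call; for the wrist camera it gives the pose at the moment of the call.
- hand_in(): hands the job in; it is judged then, once.
The state is a dict: "time": time; "joint_positions": joint angles; "joint_vel": joint speeds; "joint_torque": joint torques, N m; "ee_pos": TCP position; "tcp_rot": TCP orientation; "ft_force": force on the tool from outside, world axes, zero at the start; "ft_torque": the same for the moment, N m; "finger_gap": opening from 0.0 (shut) to 1.0 (fully open); "finger_force": force on a finger pad.
Only numpy, scipy, OpenCV 4.12 (cv2) and the standard library are available. Lean on these libraries where they do the work, as an engineer would, in place of code of your own. Each camera call takes 0.05 s, during which the arm holds its last target. There are 200 camera calls.

## Working session

There is one attempt and no reset: what is moved stays moved. The work goes in short steps, Python scripts to look and compute and a tool call to move; the robot and the scene stay as the last step left them, time stands still between calls to the robot, and variables do not carry over. Pictures are saved under pics/ and viewed, at most 10 in all, crops included, and the job is handed in when it is done.

Besides the shell and the picture viewer there is one more tool, called after "Request:" in YAML: its name, and indented under it one key for each argument. arm_command: Moves the arm, as the interface text tells. Shifts and turns lie within -1 to 1; 1 stands for 250 mm of shift or 60 degrees of turn. Its arguments: {"type":"object","properties":{"increments":{"type":"array","items":{"type":"array","items":{"type":"array","items":{"type":"number","minimum":-1,"maximum":1}}}},"grip_force":{"type":"number"}},"required":["increments"]}

```bash
mkdir -p pics; python3 - <<'E'
from bench import *
import cv2,numpy as np
s=get_state()
for k in("time","ee_pos","tcp_rot","ft_force","finger_gap"):print(k,np.round(s[k],3).tolist())
for n in("scene","top"):
    im=camera(n);cv2.imwrite(f"pics/{n}0.png",im[:,:,::-1]);m=camera_model(n)
    print(n,m["vertical_fov"],m["cx"],m["cy"],np.round(m["world_from_camera"],3).tolist())
E
```

```text
time 0.0
ee_pos [0.137, 0.558, 0.204]
tcp_rot [[-0.971, 0.239, -0.001], [0.239, 0.971, -0.002], [0.0, -0.002, -1.0]]
ft_force [0.583, 0.791, 0.126]
finger_gap 1.001
scene 50.574103684763095 319.389927149734 198.10964939592924 [[0.474, -0.657, 0.586, -0.13], [-0.88, -0.34, 0.331, -0.356], [-0.018, -0.673, -0.739, 0.915], [0.0, 0.0, 0.0, 1.0]]
top 53.55002485067556 321.98873144185734 193.8314253217215 [[0.023, -0.982, 0.185, 0.292], [-1.0, -0.023, 0.002, -0.028], [0.002, -0.185, -0.983, 1.304], [0.0, 0.0, 0.0, 1.0]]
```

View pics/scene0.png

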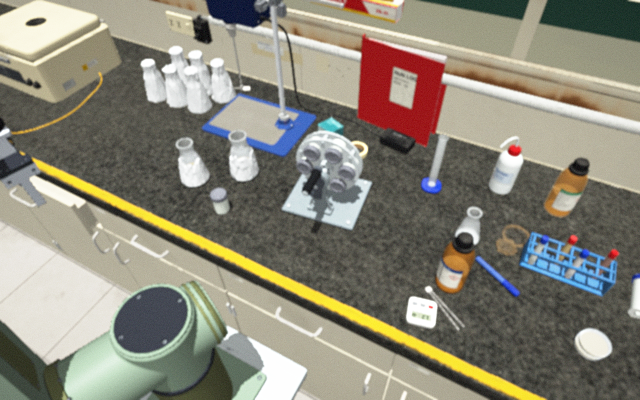

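View pics/top0.png

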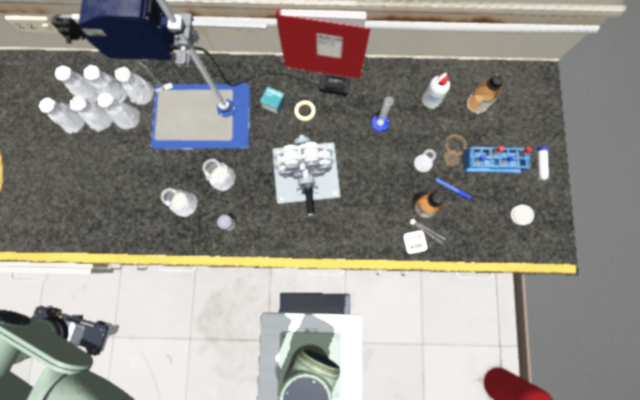

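The scene view shows the mixer with its plate around (328,195) and the black handle around (313,180). In the top view the plate is around (306,172) and the handle around (310,200). I'll enlarge both.

```bash
python3 - <<'E'
import cv2,numpy as np
a=cv2.imread("pics/scene0.png")[120:245,270:390];b=cv2.imread("pics/top0.png")[125:225,260:356]
f=lambda i:cv2.resize(i,(400,int(i.shape[0]*400/i.shape[1])),interpolation=cv2.INTER_CUBIC)
a,b=f(a),f(b);h=max(len(a),len(b));p=lambda i:cv2.copyMakeBorder(i,0,h-len(i),0,0,0)
cv2.imwrite("pics/crop0.png",np.hstack([p(a),p(b)]))
for n in("scene","top"):
    i=cv2.imread(f"pics/{n}0.png");v=i.max(2);x0,y0,x1,y1=(290,160,340,240) if n=="scene" else (290,175,330,222)
    m=((v<45)).astype(np.uint8);print(n);
    for r in m[y0:y1,x0:x1]:print(''.join('#' if q else '.' for q in r))
E
```

```text
scene
..................................................
..................................................
..................................................
..................................................
..................................................
..................................................
..................................................
..................................................
..................................................
..................................................
........................###.......................
......................####.#......................
......................###..###....................
......................#.#.####....................
......................########....................
......................#..#.###....................
.....................#..######....................
.....................##..#####....................
....................##.######.....................
...................##.######......................
...................#.######.......................
..................#####
[... 4216 characters left out ...]
...
......................#.................
......................#.................
......................##................
......................##................
......................##................
......................##................
.......................#................
........................................
........................................
........................................
........................................
........................................
........................................
........................................
........................................
........................................
........................................
```

View pics/crop0.png

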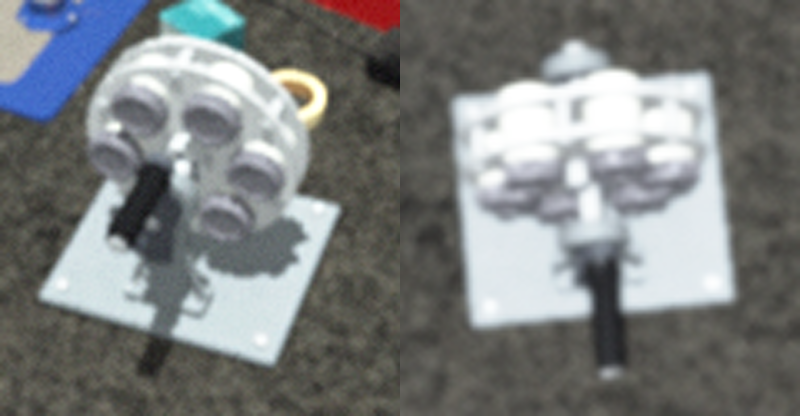

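Crops: in the scene view the handle's front end is at about (305,192) and the plate corners at (282,209), (352,229) and (372,182). In the top view the handle's front end is at about (310,214) and the plate corners at (277,203), (340,197), (334,143) and (273,149).

```bash
cat > h.py <<'E'
from bench import *
import cv2,numpy as np
def ray(n,p,M=None):
    m=M or camera_model(n);f=200/np.tan(np.radians(m["vertical_fov"])/2);T=np.array(m["world_from_camera"])
    d=T[:3,:3]@[(p[0]-m["cx"])/f,(p[1]-m["cy"])/f,1];return T[:3,3],d/np.linalg.norm(d)
def plane(n,p,z,M=None):
    o,d=ray(n,p,M);return o+d*(z-o[2])/d[2]
def tri(*r):
    A=sum(np.eye(3)-np.outer(d,d) for o,d in r);b=sum((np.eye(3)-np.outer(d,d))@o for o,d in r);return np.linalg.solve(A,b)
E
python3 - <<'E'
from h import *
np.set_printoptions(precision=4,suppress=True)
S=dict(fl=(281.8,209.2),fr=(351.7,229),br=(371.8,181.6));T=dict(fl=(277,203.2),fr=(340.4,196.5),br=(334.4,142.5),bl=(272.7,148.5))
C={}
for k in T:C[k]=plane("top",T[k],.008);print(k,C[k],plane("scene",S[k],.008) if k in S else '',tri(ray("scene",S[k]),ray("top",T[k])) if k in S else '')
c=sum(C.values())/4;ax=C["bl"]+C["br"]-C["fl"]-C["fr"];ay=C["bl"]+C["fl"]-C["br"]-C["fr"]
print(c,np.linalg.norm(ax)/2,np.linalg.norm(ay)/2,np.arctan2(ax[1],ax[0]),np.arctan2(-ay[0],ay[1]))
f=tri(ray("scene",(305.1,192.3)),ray("top",(310.2,214.3)));b=tri(ray("scene",(317.1,171.6)),ray("top",(308,187.9)))
print(f,b,np.linalg.norm(f-b),np.arctan2(*(b-f)[1::-1]))
E
```

```text
fl [0.5009 0.123  0.008 ] [0.5026 0.1234 0.008 ] [0.5008 0.1224 0.0103]
fr [ 0.5285 -0.0867  0.008 ] [ 0.5296 -0.0825  0.008 ] [ 0.5267 -0.0852  0.0131]
br [ 0.7152 -0.0635  0.008 ] [ 0.72   -0.0588  0.008 ] [ 0.7117 -0.0625  0.0174]
bl [0.6889 0.1459 0.008 ]  
[0.6084 0.0297 0.008 ] 0.18876269077298385 0.21124982546739385 0.12266313095961952 0.1277636578091519
[0.4422 0.0053 0.1933] [0.5183 0.0142 0.191 ] 0.07667192544813196 0.11715377659472427
```

Request:
arm_command:
  increments:
    - [[1,0,0,-0.38,0],[1,-0.1,-0.1,-0.38,0],[1,-0.2,-0.2,-0.38,0],[1,-0.3,-0.3,-0.38,0],[1,-0.4,-0.4,-0.38,0],[1,-0.5,-0.5,-0.38,0],[1,-0.6,-0.6,-0.38,0],[1,-0.7,-0.7,-0.38,0],[1,-0.8,-0.8,-0.38,0],[1,-0.9,-0.9,-0.38,0],[1,-0.9,-0.9,-0.38,0]]

```text
time: 1.48
ee_pos: [0.3028, 0.2846, 0.3001]
tcp_rot: [[-0.97, 0.243, -0.0], [0.243, 0.97, -0.0], [0.0, -0.001, -1.0]]
ft_force: [-0.8, -0.1, 0.8]
finger_gap: 0.998
finger_force: 0.0
```

Request:
arm_command:
  increments:
    - [[1,-0.1,-0.1,0,-0.04],[1,-0.2,-0.2,0,-0.08],[1,-0.3,-0.3,0,-0.12],[1,-0.4,-0.4,0,-0.16],[1,-0.5,-0.5,0,-0.2],[1,-0.6,-0.6,0,-0.24],[1,-0.7,-0.7,0,-0.28],[1,-0.8,-0.8,0,-0.32],[1,-0.907,-0.919,0,-0.347],[1,-0.907,-0.919,0,-0.347],[1,-0.907,-0.919,0,-0.347]]

```text
time: 2.85
ee_pos: [0.4671, 0.0097, 0.3]
tcp_rot: [[-0.993, -0.122, -0.001], [-0.122, 0.993, 0.001], [0.001, 0.001, -1.0]]
ft_force: [0.2, 0.3, 0.4]
finger_gap: 0.999
finger_force: 0.0
```

```bash
python3 - <<'E'
from h import *
s=get_state();m=camera_model("wrist")
for k in("time","ee_pos","tcp_rot","ft_force","joint_positions"):print(k,np.round(s[k],4).tolist())
print(m)
cv2.imwrite("pics/w1.png",camera("wrist")[:,:,::-1])
E
```

```text
time 2.85
ee_pos [0.4671, 0.0097, 0.3]
tcp_rot [[-0.9926, -0.1217, -0.0011], [-0.1217, 0.9926, 0.001], [0.001, 0.0012, -1.0]]
ft_force [0.1862, 0.335, 0.3517]
joint_positions [-0.1654, -0.0881, 1.6589, 0.0008, 1.5721, -1.8583]
{'vertical_fov': 60.66993117404027, 'cx': 324.65916088695235, 'cy': 200.95389659352995, 'world_from_camera': array([[-1.21952741e-01,  9.52659356e-01,  2.78509750e-01,
         3.85918497e-01],
       [ 9.92534608e-01,  1.16598748e-01,  3.57740709e-02,
        -4.86095558e-04],
       [ 1.60661516e-03,  2.80793312e-01, -9.59766917e-01,
         4.79211086e-01],
       [ 0.00000000e+00,  0.00000000e+00,  0.00000000e+00,
         1.00000000e+00]])}
```

View pics/w1.png

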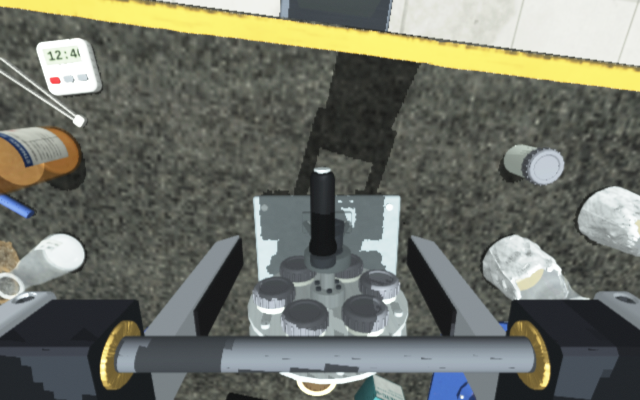

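The wrist view shows the handle's front end at (321,170) with the handle running down to (323,255), and the plate's front corners at (255,197) and (399,195). Next I check these.

```bash
python3 - <<'E'
from h import *
u=np.array([.9926,.1217,0]);v=np.array([-.1217,.9926,0])
g=lambda p:print(np.round(p,4),"along",round(p@u,4),"lat",round(p@v,4))
i=cv2.imread("pics/w1.png");m=i[:,:,:].max(2)<40
for r in range(165,262,8):
    c=np.flatnonzero(m[r,295:350])+295
    if len(c):print(r,c.min(),c.max())
g(plane("wrist",(321,171),.19));g(plane("wrist",(322.5,240),.19))
a,b=plane("wrist",(255,197),.008),plane("wrist",(399.5,195),.008);g(a);g(b);g((a+b)/2);print(np.linalg.norm(a-b))
t=np.array(get_state()["ee_pos"]);g(t)
E
```

```text
165 313 313
173 300 332
181 310 334
189 305 333
197 311 333
205 311 333
213 311 333
221 312 334
229 311 334
237 312 334
245 310 336
253 312 333
[0.4436 0.004  0.19  ] along 0.4408 lat -0.05
[0.5069 0.013  0.19  ] along 0.5048 lat -0.0487
[ 0.5291 -0.0825  0.008 ] along 0.5151 lat -0.1463
[0.5008 0.1224 0.008 ] along 0.512 lat 0.0605
[0.515  0.0199 0.008 ] along 0.5136 lat -0.0429
0.20679188121097625
[0.467  0.0099 0.3002] along 0.4648 lat -0.0471
```

Request:
arm_command:
  increments:
    - [[1,-0.005,-0.009,0.13,0],[1,-0.005,-0.009,0.26,0],[1,-0.005,-0.009,0.39,0],[1,-0.005,-0.009,0.517,0],[1,-0.005,-0.009,0.517,0],[-0.3,-0.005,-0.009,0.517,0],[-1,-0.005,-0.009,0.517,0],[-1,-0.005,-0.009,0.517,0],[-1,-0.005,-0.009,0.517,0],[-1,-0.005,-0.009,0.517,0],[-1,-0.005,-0.009,0.517,0],[-1,-0.005,-0.009,0.517,0]]
  grip_force: 30

```text
time: 4.4
ee_pos: [0.4689, 0.0065, 0.1711]
tcp_rot: [[-0.993, -0.121, -0.0], [-0.121, 0.993, 0.0], [0.0, 0.0, -1.0]]
ft_force: [-0.5, 0.7, -0.3]
finger_gap: 0.289
finger_force: 0.0
```

```bash
python3 - <<'E'
from h import *
u=np.array([.9926,.1217,0]);v=np.array([-.1217,.9926,0])
s=get_state()
for k in("time","ee_pos","ft_force","ft_torque","finger_gap","finger_force"):print(k,np.round(s[k],4).tolist())
p=np.array(s["ee_pos"]);print(p@u,p@v, np.array(s["ft_force"])@v)
th=.09
for k in range(12):
    print(k,end=' ')
    for j in range(1,11):
        a=th+np.radians(30*k);b=a+np.radians(3*j)
        print([-1,0,round(-.22*(np.sin(b)-np.sin(a)),3),round(-.22*(np.cos(b)-np.cos(a)),3),0],end=',')
    print()
E
```

```text
time 4.4
ee_pos [0.4689, 0.0065, 0.1711]
ft_force [-0.5345, 0.7415, -0.3072]
ft_torque [0.0414, 0.0285, 0.001]
finger_gap 0.2893
finger_force 0.0
0.46619808881812497 -0.0506257236425721 0.8011024396872904
0 [-1, 0, np.float64(-0.011), np.float64(0.001), 0],[-1, 0, np.float64(-0.023), np.float64(0.003), 0],[-1, 0, np.float64(-0.034), np.float64(0.006), 0],[-1, 0, np.float64(-0.045), np.float64(0.009), 0],[-1, 0, np.float64(-0.056), np.float64(0.013), 0],[-1, 0, np.float64(-0.067), np.float64(0.017), 0],[-1, 0, np.float64(-0.077), np.float64(0.022), 0],[-1, 0, np.float64(-0.087), np.float64(0.027), 0],[-1, 0, np.float64(-0.097), np.float64(0.033), 0],[-1, 0, np.float64(-0.107), np.float64(0.039), 0],
1 [-1, 0, np.float64(-0.009), np.float64(0.007), 0],[-1, 0, np.float64(-0.018), np.float64(0.014), 0],[-1, 0, np.float64(-0.027), np.float64(0.022), 0],[-1, 0, np.float64(-0.035), np.float64(0.03), 0],[-1, 0, np.float64(-0.042), np.float64(0.039), 0],[-1, 0, np.float64(-0.049), np.float64(0.048), 0],[-1, 0, np.float64(-0.056), np.float64(0.057), 0],[-1, 0, np.float64(-0.062), np.float64(0.
[... 4426 characters left out ...]
t64(-0.057), np.float64(-0.056), 0],[-1, 0, np.float64(-0.067), np.float64(-0.062), 0],[-1, 0, np.float64(-0.077), np.float64(-0.068), 0],[-1, 0, np.float64(-0.087), np.float64(-0.073), 0],
11 [-1, 0, np.float64(-0.011), np.float64(-0.005), 0],[-1, 0, np.float64(-0.021), np.float64(-0.009), 0],[-1, 0, np.float64(-0.032), np.float64(-0.012), 0],[-1, 0, np.float64(-0.044), np.float64(-0.015), 0],[-1, 0, np.float64(-0.055), np.float64(-0.017), 0],[-1, 0, np.float64(-0.066), np.float64(-0.019), 0],[-1, 0, np.float64(-0.078), np.float64(-0.02), 0],[-1, 0, np.float64(-0.089), np.float64(-0.02), 0],[-1, 0, np.float64(-0.101), np.float64(-0.02), 0],[-1, 0, np.float64(-0.112), np.float64(-0.019), 0],
```

Request:
arm_command:
  increments:
    - [[-1,0,0,0,0],[-1,0,0,0,0],[-1,0,0,0,0],[-1,0,0,0,0]]

```text
time: 4.9
ee_pos: [0.4688, 0.0075, 0.1711]
tcp_rot: [[-0.993, -0.122, -0.0], [-0.122, 0.993, 0.002], [0.0, 0.002, -1.0]]
ft_force: [-0.3, 4.7, 0.2]
finger_gap: 0.226
finger_force: 30.0
```

Request:
arm_command:
  increments:
    - [[-1,0,-0.011,0.001,0],[-1,0,-0.023,0.003,0],[-1,0,-0.034,0.006,0],[-1,0,-0.045,0.009,0],[-1,0,-0.056,0.013,0],[-1,0,-0.067,0.017,0],[-1,0,-0.077,0.022,0],[-1,0,-0.087,0.027,0],[-1,0,-0.097,0.033,0],[-1,0,-0.107,0.039,0]]

```text
time: 6.15
ee_pos: [0.4721, -0.0181, 0.162]
tcp_rot: [[-0.993, -0.122, -0.0], [-0.122, 0.993, 0.004], [-0.0, 0.004, -1.0]]
ft_force: [-1.6, 8.1, 4.1]
finger_gap: 0.225
finger_force: 30.0
```

```bash
cat >> h.py <<'E'
u=np.array([.9926,.1217,0]);v=np.array([-.1217,.9926,0])
def rep(c=(-.044,.116)):
    s=get_state();p=np.array(s["ee_pos"]);f=np.array(s["ft_force"]);y,z=p@v-c[0],p[2]-c[1]
    th=np.arctan2(-y,z);r=np.array([-np.sin(th),np.cos(th)]);t=np.array([-np.cos(th),-np.sin(th)]);F=np.array([f@v,f[2]])
    print("t",round(s["time"],2),"lat,z",round(p@v,4),round(p[2],4),"th",round(np.degrees(th),1),"R",round(np.hypot(y,z),4),"Frad",round(F@r,1),"Ftan",round(F@t,1),"Fax",round(f@u,1),"gap",round(s["finger_gap"],3),"ff",round(s["finger_force"],1))
E
python3 -c "from h import *;rep()"
```

```text
t 6.15 lat,z -0.0754 0.162 th 34.3 R 0.0557 Frad -1.2 Ftan -9.1 Fax -0.6 gap 0.225 ff 30.0
```

Request:
arm_command:
  increments:
    - [[-1,0,-0.009,0.007,0],[-1,0,-0.018,0.014,0],[-1,0,-0.027,0.022,0],[-1,0,-0.035,0.03,0],[-1,0,-0.042,0.039,0]]

```text
time: 6.78
ee_pos: [0.4735, -0.0289, 0.1524]
tcp_rot: [[-0.993, -0.122, 0.0], [-0.122, 0.993, 0.003], [-0.0, 0.003, -1.0]]
ft_force: [-1.2, 7.2, 4.3]
finger_gap: 0.23
finger_force: 30.0
```

Request:
arm_command:
  increments:
    - [[-1,0,-0.007,0.009,0],[-1,0,-0.014,0.018,0],[-1,0,-0.02,0.028,0],[-1,0,-0.026,0.038,0],[-1,0,-0.031,0.048,0]]

```text
time: 7.4
ee_pos: [0.4745, -0.0368, 0.1404]
tcp_rot: [[-0.993, -0.121, 0.0], [-0.121, 0.993, 0.003], [-0.001, 0.003, -1.0]]
ft_force: [-1.1, 6.9, 5.1]
finger_gap: 0.226
finger_force: 30.0
```

Request:
arm_command:
  increments:
    - [[-1,0,-0.005,0.011,0],[-1,0,-0.009,0.021,0],[-1,0,-0.012,0.032,0],[-1,0,-0.015,0.044,0],[-1,0,-0.017,0.055,0]]

```text
time: 8.02
ee_pos: [0.4751, -0.0414, 0.1268]
tcp_rot: [[-0.993, -0.121, 0.0], [-0.121, 0.993, 0.002], [-0.0, 0.002, -1.0]]
ft_force: [-1.7, 6.1, 6.4]
finger_gap: 0.222
finger_force: 30.0
```

Request:
arm_command:
  increments:
    - [[-1,0,-0.002,0.011,0],[-1,0,-0.003,0.023,0],[-1,0,-0.003,0.034,0],[-1,0,-0.003,0.046,0],[-1,0,-0.002,0.057,0]]

```text
time: 8.65
ee_pos: [0.4752, -0.0423, 0.1126]
tcp_rot: [[-0.993, -0.122, 0.0], [-0.122, 0.993, 0.001], [-0.0, 0.001, -1.0]]
ft_force: [-2.0, 4.8, 6.0]
finger_gap: 0.221
finger_force: 30.0
```

```bash
python3 -c "from h import *;rep()"
```

```text
t 8.65 lat,z -0.0998 0.1126 th 93.5 R 0.0559 Frad -5.4 Ftan -5.7 Fax -1.4 gap 0.221 ff 30.0
```

Request:
arm_command:
  increments:
    - [[-1,0,0.001,0.011,0],[-1,0,0.003,0.023,0],[-1,0,0.006,0.034,0],[-1,0,0.009,0.045,0],[-1,0,0.013,0.056,0]]

```text
time: 9.28
ee_pos: [0.4749, -0.0395, 0.0987]
tcp_rot: [[-0.993, -0.122, 0.0], [-0.122, 0.993, -0.0], [-0.0, -0.0, -1.0]]
ft_force: [-2.1, 3.6, 6.6]
finger_gap: 0.224
finger_force: 30.0
```

Request:
arm_command:
  increments:
    - [[-1,0,0.004,0.011,0],[-1,0,0.009,0.021,0],[-1,0,0.014,0.031,0],[-1,0,0.02,0.041,0],[-1,0,0.026,0.051,0]]

```text
time: 9.9
ee_pos: [0.4741, -0.0334, 0.0859]
tcp_rot: [[-0.993, -0.122, 0.0], [-0.122, 0.993, -0.001], [-0.0, -0.001, -1.0]]
ft_force: [-2.2, 3.3, 6.6]
finger_gap: 0.227
finger_force: 30.0
```

Request:
arm_command:
  increments:
    - [[-1,0,0.007,0.009,0],[-1,0,0.014,0.018,0],[-1,0,0.022,0.027,0],[-1,0,0.03,0.035,0],[-1,0,0.039,0.042,0]]

```text
time: 10.52
ee_pos: [0.4729, -0.0243, 0.0753]
tcp_rot: [[-0.993, -0.122, 0.0], [-0.122, 0.993, -0.002], [-0.0, -0.002, -1.0]]
ft_force: [-2.2, 1.2, 5.4]
finger_gap: 0.219
finger_force: 30.0
```

Request:
arm_command:
  increments:
    - [[-1,0,0.009,0.007,0],[-1,0,0.018,0.014,0],[-1,0,0.028,0.02,0],[-1,0,0.038,0.026,0],[-1,0,0.048,0.031,0]]

```text
time: 11.15
ee_pos: [0.4713, -0.0117, 0.0668]
tcp_rot: [[-0.993, -0.121, 0.0], [-0.121, 0.993, -0.0], [-0.0, -0.0, -1.0]]
ft_force: [-1.6, 0.0, 4.0]
finger_gap: 0.221
finger_force: 30.0
```

Request:
arm_command:
  increments:
    - [[-1,0,0.011,0.005,0],[-1,0,0.021,0.009,0],[-1,0,0.032,0.012,0],[-1,0,0.044,0.015,0],[-1,0,0.055,0.017,0]]

```text
time: 11.78
ee_pos: [0.4695, 0.0021, 0.0622]
tcp_rot: [[-0.993, -0.121, 0.0], [-0.121, 0.993, -0.0], [-0.0, -0.0, -1.0]]
ft_force: [-0.2, -1.1, 1.2]
finger_gap: 0.228
finger_force: 30.0
```

Request:
arm_command:
  increments:
    - [[-1,0,0.011,0.002,0],[-1,0,0.023,0.003,0],[-1,0,0.034,0.003,0],[-1,0,0.046,0.003,0],[-1,0,0.057,0.002,0]]

```text
time: 12.4
ee_pos: [0.4676, 0.0165, 0.0616]
tcp_rot: [[-0.993, -0.121, -0.0], [-0.121, 0.993, 0.0], [0.0, 0.0, -1.0]]
ft_force: [1.8, -1.3, -4.2]
finger_gap: 0.228
finger_force: 30.0
```

```bash
python3 -c "from h import *;rep()"
```

```text
t 12.4 lat,z -0.0405 0.0616 th -176.3 R 0.0545 Frad 4.1 Ftan -1.7 Fax 1.6 gap 0.228 ff 30.0
```

Request:
arm_command:
  increments:
    - [[-1,0,0.011,-0.001,0],[-1,0,0.023,-0.003,0],[-1,0,0.034,-0.006,0],[-1,0,0.045,-0.009,0],[-1,0,0.056,-0.013,0]]

```text
time: 13.02
ee_pos: [0.4657, 0.0308, 0.0648]
tcp_rot: [[-0.993, -0.121, -0.001], [-0.121, 0.993, 0.001], [0.0, 0.001, -1.0]]
ft_force: [3.6, 2.5, -8.2]
finger_gap: 0.226
finger_force: 30.0
```

Request:
arm_command:
  increments:
    - [[-1,0,0.011,-0.004,0],[-1,0,0.021,-0.009,0],[-1,0,0.031,-0.014,0],[-1,0,0.041,-0.02,0],[-1,0,0.051,-0.026,0]]

```text
time: 13.65
ee_pos: [0.464, 0.0436, 0.0715]
tcp_rot: [[-0.993, -0.121, -0.001], [-0.121, 0.993, 0.001], [0.001, 0.002, -1.0]]
ft_force: [2.3, 4.5, -7.4]
finger_gap: 0.222
finger_force: 30.0
```

Request:
arm_command:
  increments:
    - [[-1,0,0.009,-0.007,0],[-1,0,0.018,-0.014,0],[-1,0,0.027,-0.022,0],[-1,0,0.035,-0.03,0],[-1,0,0.042,-0.039,0]]

```text
time: 14.28
ee_pos: [0.4627, 0.0543, 0.0815]
tcp_rot: [[-0.993, -0.121, -0.001], [-0.121, 0.993, 0.002], [0.001, 0.002, -1.0]]
ft_force: [3.0, 6.1, -6.7]
finger_gap: 0.225
finger_force: 30.0
```

Request:
arm_command:
  increments:
    - [[-1,0,0.007,-0.009,0],[-1,0,0.014,-0.018,0],[-1,0,0.02,-0.028,0],[-1,0,0.026,-0.038,0],[-1,0,0.031,-0.048,0]]

```text
time: 14.9
ee_pos: [0.4617, 0.0619, 0.0937]
tcp_rot: [[-0.993, -0.121, -0.001], [-0.121, 0.993, 0.002], [0.001, 0.002, -1.0]]
ft_force: [1.6, 5.4, -4.5]
finger_gap: 0.224
finger_force: 30.0
```

Request:
arm_command:
  increments:
    - [[-1,0,0.005,-0.011,0],[-1,0,0.009,-0.021,0],[-1,0,0.012,-0.032,0],[-1,0,0.015,-0.044,0],[-1,0,0.017,-0.055,0]]

```text
time: 15.52
ee_pos: [0.4612, 0.066, 0.1075]
tcp_rot: [[-0.993, -0.121, -0.001], [-0.121, 0.993, 0.002], [0.001, 0.002, -1.0]]
ft_force: [0.2, 4.7, -3.7]
finger_gap: 0.226
finger_force: 30.0
```

Request:
arm_command:
  increments:
    - [[-1,0,0.002,-0.011,0],[-1,0,0.003,-0.023,0],[-1,0,0.003,-0.034,0],[-1,0,0.003,-0.046,0],[-1,0,0.002,-0.057,0]]

```text
time: 16.15
ee_pos: [0.4612, 0.0665, 0.1218]
tcp_rot: [[-0.993, -0.121, -0.001], [-0.121, 0.993, 0.002], [0.001, 0.002, -1.0]]
ft_force: [1.0, 5.6, -4.4]
finger_gap: 0.226
finger_force: 30.0
```

```bash
python3 -c "from h import *;rep()"
```

```text
t 16.15 lat,z 0.0099 0.1218 th -83.9 R 0.0542 Frad 4.9 Ftan -4.9 Fax 1.6 gap 0.226 ff 30.0
```

Request:
arm_command:
  increments:
    - [[-1,0,-0.001,-0.011,0],[-1,0,-0.003,-0.023,0],[-1,0,-0.006,-0.034,0],[-1,0,-0.009,-0.045,0],[-1,0,-0.013,-0.056,0]]

```text
time: 16.77
ee_pos: [0.4616, 0.0633, 0.1358]
tcp_rot: [[-0.993, -0.121, -0.001], [-0.121, 0.993, 0.002], [0.001, 0.002, -1.0]]
ft_force: [1.6, 4.8, -4.4]
finger_gap: 0.226
finger_force: 30.0
```

Request:
arm_command:
  increments:
    - [[-1,0,-0.004,-0.011,0],[-1,0,-0.009,-0.021,0],[-1,0,-0.014,-0.031,0],[-1,0,-0.02,-0.041,0],[-1,0,-0.026,-0.051,0]]

```text
time: 17.4
ee_pos: [0.4624, 0.0566, 0.1484]
tcp_rot: [[-0.993, -0.121, -0.001], [-0.121, 0.993, 0.002], [0.0, 0.002, -1.0]]
ft_force: [2.4, 3.8, -5.6]
finger_gap: 0.224
finger_force: 30.0
```

Request:
arm_command:
  increments:
    - [[-1,0,-0.007,-0.009,0],[-1,0,-0.014,-0.018,0],[-1,0,-0.022,-0.027,0],[-1,0,-0.03,-0.035,0],[-1,0,-0.039,-0.042,0]]

```text
time: 18.02
ee_pos: [0.4637, 0.0472, 0.1587]
tcp_rot: [[-0.993, -0.121, -0.001], [-0.121, 0.993, 0.002], [0.0, 0.002, -1.0]]
ft_force: [2.8, 5.9, -6.1]
finger_gap: 0.224
finger_force: 30.0
```

Request:
arm_command:
  increments:
    - [[-1,0,-0.009,-0.007,0],[-1,0,-0.018,-0.014,0],[-1,0,-0.028,-0.02,0],[-1,0,-0.038,-0.026,0],[-1,0,-0.048,-0.031,0]]

```text
time: 18.65
ee_pos: [0.4651, 0.0357, 0.1662]
tcp_rot: [[-0.993, -0.121, -0.001], [-0.121, 0.993, 0.003], [0.0, 0.003, -1.0]]
ft_force: [2.3, 6.3, -7.9]
finger_gap: 0.232
finger_force: 30.0
```

Request:
arm_command:
  increments:
    - [[-1,0,-0.011,-0.005,0],[-1,0,-0.021,-0.009,0],[-1,0,-0.032,-0.012,0],[-1,0,-0.044,-0.015,0],[-1,0,-0.055,-0.017,0]]

```text
time: 19.27
ee_pos: [0.4668, 0.0229, 0.1704]
tcp_rot: [[-0.993, -0.121, -0.001], [-0.121, 0.993, 0.005], [-0.0, 0.005, -1.0]]
ft_force: [2.8, 9.0, -7.3]
finger_gap: 0.226
finger_force: 30.0
```

Request:
arm_command:
  increments:
    - [[-1,0,-0.011,-0.002,0],[-1,0,-0.023,-0.003,0],[-1,0,-0.034,-0.003,0],[-1,0,-0.046,-0.003,0],[-1,0,-0.057,-0.002,0]]

```text
time: 19.9
ee_pos: [0.4685, 0.0094, 0.1713]
tcp_rot: [[-0.993, -0.121, -0.001], [-0.121, 0.993, 0.006], [-0.0, 0.006, -1.0]]
ft_force: [2.2, 10.3, -2.9]
finger_gap: 0.225
finger_force: 30.0
```

Request:
arm_command:
  increments:
    - [[-1,0,-0.011,0.001,0],[-1,0,-0.023,0.003,0],[-1,0,-0.034,0.006,0],[-1,0,-0.045,0.009,0],[-1,0,-0.056,0.013,0]]

```text
time: 20.52
ee_pos: [0.4703, -0.0045, 0.1687]
tcp_rot: [[-0.993, -0.121, -0.0], [-0.121, 0.993, 0.006], [-0.0, 0.006, -1.0]]
ft_force: [1.0, 9.9, 0.0]
finger_gap: 0.226
finger_force: 30.0
```

```bash
python3 -c "from h import *;rep()"
```

```text
t 20.52 lat,z -0.0617 0.1687 th 18.5 R 0.0556 Frad -3.1 Ftan -9.2 Fax 2.2 gap 0.226 ff 30.0
```

```bash
python3 - <<'E'
import numpy as np
for k in range(12):
    a=np.radians(20.16-30*k);print("|".join("%.3f,%.3f"%(-.22*(np.sin(b)-np.sin(a)),-.22*(np.cos(b)-np.cos(a))) for b in a-np.radians(3.75*np.arange(1,9))))
E
```

```text
0.014,-0.005|0.028,-0.008|0.042,-0.011|0.056,-0.013|0.070,-0.013|0.085,-0.013|0.099,-0.012|0.113,-0.010
0.014,0.003|0.028,0.007|0.042,0.011|0.055,0.017|0.068,0.024|0.080,0.031|0.092,0.039|0.103,0.048
0.011,0.010|0.021,0.020|0.030,0.031|0.039,0.042|0.047,0.054|0.054,0.067|0.060,0.080|0.066,0.093
0.005,0.014|0.008,0.028|0.011,0.042|0.013,0.056|0.013,0.070|0.013,0.085|0.012,0.099|0.010,0.113
-0.003,0.014|-0.007,0.028|-0.011,0.042|-0.017,0.055|-0.024,0.068|-0.031,0.080|-0.039,0.092|-0.048,0.103
-0.010,0.011|-0.020,0.021|-0.031,0.030|-0.042,0.039|-0.054,0.047|-0.067,0.054|-0.080,0.060|-0.093,0.066
-0.014,0.005|-0.028,0.008|-0.042,0.011|-0.056,0.013|-0.070,0.013|-0.085,0.013|-0.099,0.012|-0.113,0.010
-0.014,-0.003|-0.028,-0.007|-0.042,-0.011|-0.055,-0.017|-0.068,-0.024|-0.080,-0.031|-0.092,-0.039|-0.103,-0.048
-0.011,-0.010|-0.021,-0.020|-0.030,-0.031|-0.039,-0.042|-0.047,-0.054|-0.054,-0.067|-0.060,-0.080|-0.066,-0.093
-0.005,-0.014|-0.008,-0.028|-0.011,-0.042|-0.013,-0.056|-0.013,-0.070|-0.013,-0.085|-0.012,-0.099|-0.010,-0.113
0.003,-0.014|0.007,-0.028|0.011,-0.042|0.017,-0.055|0.024,-0.068|0.031,-0.080|0.039,-0.092|0.048,-0.103
0.010,-0.011|0.020,-0.021|0.031,-0.030|0.042,-0.039|0.054,-0.047|0.067,-0.054|0.080,-0.060|0.093,-0.066
```

Request:
arm_command:
  increments:
    - [[-1,0,0.014,-0.005,0],[-1,0,0.028,-0.008,0],[-1,0,0.042,-0.011,0],[-1,0,0.056,-0.013,0],[-1,0,0.07,-0.013,0],[-1,0,0.085,-0.013,0],[-1,0,0.099,-0.012,0],[-1,0,0.113,-0.01,0]]

```text
time: 21.52
ee_pos: [0.4671, 0.0205, 0.1708]
tcp_rot: [[-0.993, -0.121, -0.0], [-0.121, 0.993, -0.001], [0.0, -0.001, -1.0]]
ft_force: [1.2, -1.2, -3.5]
finger_gap: 0.228
finger_force: 30.0
```

Request:
arm_command:
  increments:
    - [[-1,0,0.014,0.003,0],[-1,0,0.028,0.007,0],[-1,0,0.042,0.011,0],[-1,0,0.055,0.017,0],[-1,0,0.068,0.024,0],[-1,0,0.08,0.031,0],[-1,0,0.092,0.039,0],[-1,0,0.103,0.048,0]]

```text
time: 22.52
ee_pos: [0.4638, 0.047, 0.1587]
tcp_rot: [[-0.993, -0.121, -0.001], [-0.121, 0.993, 0.001], [0.0, 0.001, -1.0]]
ft_force: [-3.3, -0.2, 6.4]
finger_gap: 0.228
finger_force: 30.0
```

Request:
arm_command:
  increments:
    - [[-1,0,0.011,0.01,0],[-1,0,0.021,0.02,0],[-1,0,0.03,0.031,0],[-1,0,0.039,0.042,0],[-1,0,0.047,0.054,0],[-1,0,0.054,0.067,0],[-1,0,0.06,0.08,0],[-1,0,0.066,0.093,0]]

```text
time: 23.52
ee_pos: [0.4617, 0.0635, 0.1353]
tcp_rot: [[-0.993, -0.121, -0.001], [-0.121, 0.993, 0.001], [0.001, 0.002, -1.0]]
ft_force: [-3.6, 0.9, 4.6]
finger_gap: 0.225
finger_force: 30.0
```

Request:
arm_command:
  increments:
    - [[-1,0,0.005,0.014,0],[-1,0,0.008,0.028,0],[-1,0,0.011,0.042,0],[-1,0,0.013,0.056,0],[-1,0,0.013,0.07,0],[-1,0,0.013,0.085,0],[-1,0,0.012,0.099,0],[-1,0,0.01,0.113,0]]

```text
time: 24.52
ee_pos: [0.4614, 0.0662, 0.1071]
tcp_rot: [[-0.993, -0.121, -0.001], [-0.121, 0.993, 0.002], [0.001, 0.002, -1.0]]
ft_force: [-4.1, 1.5, 5.9]
finger_gap: 0.225
finger_force: 30.0
```

Request:
arm_command:
  increments:
    - [[-1,0,-0.003,0.014,0],[-1,0,-0.007,0.028,0],[-1,0,-0.011,0.042,0],[-1,0,-0.017,0.055,0],[-1,0,-0.024,0.068,0],[-1,0,-0.031,0.08,0],[-1,0,-0.039,0.092,0],[-1,0,-0.048,0.103,0]]

```text
time: 25.52
ee_pos: [0.4628, 0.0547, 0.0815]
tcp_rot: [[-0.993, -0.121, -0.001], [-0.121, 0.993, 0.003], [0.001, 0.003, -1.0]]
ft_force: [-3.7, 4.0, 7.3]
finger_gap: 0.23
finger_force: 30.0
```

Request:
arm_command:
  increments:
    - [[-1,0,-0.01,0.011,0],[-1,0,-0.02,0.021,0],[-1,0,-0.031,0.03,0],[-1,0,-0.042,0.039,0],[-1,0,-0.054,0.047,0],[-1,0,-0.067,0.054,0],[-1,0,-0.08,0.06,0],[-1,0,-0.093,0.066,0]]

```text
time: 26.52
ee_pos: [0.4656, 0.0325, 0.065]
tcp_rot: [[-0.993, -0.12, -0.001], [-0.12, 0.993, 0.005], [0.0, 0.005, -1.0]]
ft_force: [-3.0, 7.0, 8.5]
finger_gap: 0.225
finger_force: 30.0
```

```bash
python3 -c "from h import *;rep()"
```

```text
t 26.52 lat,z -0.0244 0.065 th -159.0 R 0.0547 Frad -5.3 Ftan 9.9 Fax -2.1 gap 0.225 ff 30.0
```

Request:
arm_command:
  increments:
    - [[-1,0,-0.014,0.005,0],[-1,0,-0.028,0.008,0],[-1,0,-0.042,0.011,0],[-1,0,-0.056,0.013,0],[-1,0,-0.07,0.013,0],[-1,0,-0.085,0.013,0],[-1,0,-0.099,0.012,0],[-1,0,-0.113,0.01,0]]

```text
time: 27.52
ee_pos: [0.4691, 0.0056, 0.0617]
tcp_rot: [[-0.993, -0.12, -0.0], [-0.12, 0.993, 0.007], [-0.0, 0.007, -1.0]]
ft_force: [-0.1, 9.0, 1.3]
finger_gap: 0.225
finger_force: 30.0
```

Request:
arm_command:
  increments:
    - [[-1,0,-0.014,-0.003,0],[-1,0,-0.028,-0.007,0],[-1,0,-0.042,-0.011,0],[-1,0,-0.055,-0.017,0],[-1,0,-0.068,-0.024,0],[-1,0,-0.08,-0.031,0],[-1,0,-0.092,-0.039,0],[-1,0,-0.103,-0.048,0]]

```text
time: 28.52
ee_pos: [0.4724, -0.0208, 0.0727]
tcp_rot: [[-0.993, -0.12, 0.0], [-0.12, 0.993, 0.005], [-0.001, 0.005, -1.0]]
ft_force: [1.9, 6.7, -5.5]
finger_gap: 0.229
finger_force: 30.0
```

Request:
arm_command:
  increments:
    - [[-1,0,-0.011,-0.01,0],[-1,0,-0.021,-0.02,0],[-1,0,-0.03,-0.031,0],[-1,0,-0.039,-0.042,0],[-1,0,-0.047,-0.054,0],[-1,0,-0.054,-0.067,0],[-1,0,-0.06,-0.08,0],[-1,0,-0.066,-0.093,0]]

```text
time: 29.52
ee_pos: [0.4747, -0.0388, 0.097]
tcp_rot: [[-0.993, -0.121, 0.0], [-0.121, 0.993, 0.002], [-0.001, 0.002, -1.0]]
ft_force: [1.6, 5.6, -3.7]
finger_gap: 0.225
finger_force: 30.0
```

Request:
arm_command:
  increments:
    - [[-1,0,-0.005,-0.014,0],[-1,0,-0.008,-0.028,0],[-1,0,-0.011,-0.042,0],[-1,0,-0.013,-0.056,0],[-1,0,-0.013,-0.07,0],[-1,0,-0.013,-0.085,0],[-1,0,-0.012,-0.099,0],[-1,0,-0.01,-0.113,0]]

```text
time: 30.52
ee_pos: [0.475, -0.0416, 0.1255]
tcp_rot: [[-0.993, -0.121, 0.0], [-0.121, 0.993, 0.002], [-0.001, 0.002, -1.0]]
ft_force: [2.8, 4.6, -4.4]
finger_gap: 0.226
finger_force: 30.0
```

Request:
arm_command:
  increments:
    - [[-1,0,0.003,-0.014,0],[-1,0,0.007,-0.028,0],[-1,0,0.011,-0.042,0],[-1,0,0.017,-0.055,0],[-1,0,0.024,-0.068,0],[-1,0,0.031,-0.08,0],[-1,0,0.039,-0.092,0],[-1,0,0.048,-0.103,0]]

```text
time: 31.52
ee_pos: [0.4735, -0.03, 0.1513]
tcp_rot: [[-0.993, -0.121, 0.0], [-0.121, 0.993, 0.001], [-0.0, 0.001, -1.0]]
ft_force: [3.5, 4.1, -5.2]
finger_gap: 0.226
finger_force: 30.0
```

Request:
arm_command:
  increments:
    - [[-1,0,0.01,-0.011,0],[-1,0,0.02,-0.021,0],[-1,0,0.031,-0.03,0],[-1,0,0.042,-0.039,0],[-1,0,0.054,-0.047,0],[-1,0,0.067,-0.054,0],[-1,0,0.08,-0.06,0],[-1,0,0.093,-0.066,0]]

```text
time: 32.52
ee_pos: [0.4706, -0.0073, 0.1679]
tcp_rot: [[-0.993, -0.121, 0.0], [-0.121, 0.993, -0.0], [-0.0, -0.0, -1.0]]
ft_force: [4.5, 2.8, -8.1]
finger_gap: 0.226
finger_force: 30.0
```

```bash
python3 -c "from h import *;rep()"
```

```text
t 32.52 lat,z -0.0646 0.1679 th 21.6 R 0.0558 Frad -8.3 Ftan 0.9 Fax 4.8 gap 0.226 ff 30.0
```

```bash
cat > fit.py <<'E'
import numpy as np
from scipy.optimize import least_squares
fw=""".4721 -.0181 .162 -1.6 8.1 4.1
.4735 -.0289 .1524 -1.2 7.2 4.3
.4745 -.0368 .1404 -1.1 6.9 5.1
.4751 -.0414 .1268 -1.7 6.1 6.4
.4752 -.0423 .1126 -2 4.8 6
.4749 -.0395 .0987 -2.1 3.6 6.6
.4741 -.0334 .0859 -2.2 3.3 6.6
.4729 -.0243 .0753 -2.2 1.2 5.4
.4713 -.0117 .0668 -1.6 0 4
.4695 .0021 .0622 -.2 -1.1 1.2
.4676 .0165 .0616 1.8 -1.3 -4.2
.4657 .0308 .0648 3.6 2.5 -8.2
.464 .0436 .0715 2.3 4.5 -7.4
.4627 .0543 .0815 3 6.1 -6.7
.4617 .0619 .0937 1.6 5.4 -4.5
.4612 .066 .1075 .2 4.7 -3.7
.4612 .0665 .1218 1 5.6 -4.4
.4616 .0633 .1358 1.6 4.8 -4.4
.4624 .0566 .1484 2.4 3.8 -5.6
.4637 .0472 .1587 2.8 5.9 -6.1
.4651 .0357 .1662 2.3 6.3 -7.9
.4668 .0229 .1704 2.8 9 -7.3
.4685 .0094 .1713 2.2 10.3 -2.9
.4703 -.0045 .1687 1 9.9 0"""
bw=""".4671 .0205 .1708 1.2 -1.2 -3.5
.4638 .047 .1587 -3.3 -.2 6.4
.4617 .0635 .1353 -3.6 .9 4.6
.4614 .0662 .1071 -4.1 1.5 5.9
.4628 .0547 .0815 -3.7 4 7.3
.4656 .0325 .065 -3 7 8.5
.4691 .0056 .0617 -.1 9 1.3
.4724 -.0208 .0727 1.9 6.7 -5.5
.4747 -.0388 .097 1.6 5.6 -3.7
.475 -.0416 .1255 2.8 4.6 -4.4
.4735 -.03 .1513 3.5 4.1 -5.2
.4706 -.0073 .1679 4.5 2.8 -8.1"""
P=lambda s:np.array([l.split() for l in s.split("\n")],float)
v=np.array([-.1217,.9926])
D=[P(fw),P(bw)];Y=[d[:,:2]@v for d in D];Z=[d[:,2] for d in D]
c=least_squares(lambda q:np.hypot(np.r_[Y[0],Y[1]]-q[0],np.r_[Z[0],Z[1]]-q[1])-q[2],[-.045,.116,.055]).x;print(c)
for d,y,z in zip(D,Y,Z):
    th=np.arctan2(-(y-c[0]),z-c[1]);Fy=d[:,3:5]@v;Fz=d[:,5];t=-np.cos(th)*Fy-np.sin(th)*Fz
    print(np.c_[np.degrees(th),t,-np.sin(th)*Fy+np.cos(th)*Fz].round(1).tolist())
    for w in(slice(None),slice(1,None)):
        A=np.c_[np.sin(th),np.cos(th),np.ones_like(th)][w];x,*_=np.linalg.lstsq(A,t[w],rcond=None)
        print("G",np.hypot(x[0],x[1]),"delta",np.degrees(np.arctan2(x[1],x[0])),"c",x[2],"rms",np.std(A@x-t[w]))
E
python3 fit.py
```

```text
[-0.0448455   0.11636143  0.05504436]
[[33.8, -9.1, -1.2], [49.0, -8.0, -2.7], [64.1, -7.6, -4.0], [79.1, -7.5, -4.9], [93.9, -5.6, -5.4], [108.7, -5.0, -5.7], [123.5, -3.5, -6.6], [138.1, -2.5, -5.0], [154.0, -1.6, -3.7], [169.3, -1.3, -1.0], [-175.5, -1.8, 4.1], [-160.0, -0.9, 8.4], [-144.8, -0.8, 8.5], [-129.4, -1.6, 8.6], [-114.3, -2.0, 6.6], [-99.3, -2.9, 5.2], [-84.3, -4.9, 5.0], [-69.3, -5.7, 2.7], [-54.4, -6.6, -0.4], [-39.8, -8.1, -1.2], [-25.4, -8.8, -4.6], [-11.3, -9.9, -5.5], [3.0, -9.8, -3.4], [17.9, -9.2, -3.0]]
G 4.3918888552785695 delta -103.18914364091286 c -5.16633455345601 rms 0.3957225633891505
G 4.405530425410677 delta -103.25761380819186 c -5.173534679140733 rms 0.4027892120417218
[[-8.7, 0.8, -3.7], [-39.6, 3.9, 5.1], [-69.9, 3.9, 2.8], [-99.7, 6.1, 1.0], [-129.2, 8.5, -1.2], [-158.3, 9.9, -5.2], [173.0, 8.7, -2.4], [142.7, 8.4, 0.5], [110.6, 5.4, -3.7], [80.4, 3.6, -4.9], [50.6, 1.7, -6.1], [20.9, 0.8, -8.4]]
G 4.254268674261843 delta -102.21452901609636 c 5.131546906984563 rms 0.5769369399268693
G 4.17823459234939 delta -102.6240344171467 c 5.172461267831442 rms 0.5888891547953952
```

Request:
arm_command:
  increments:
    - [[-1,0,0.014,-0.005,0],[-1,0,0.028,-0.008,0],[-1,0,0.042,-0.011,0],[-1,0,0.056,-0.013,0],[-1,0,0.07,-0.013,0],[-1,0,0.085,-0.013,0],[-1,0,0.099,-0.012,0],[-1,0,0.113,-0.01,0]]

```text
time: 33.52
ee_pos: [0.4671, 0.0205, 0.1708]
tcp_rot: [[-0.993, -0.121, -0.0], [-0.121, 0.993, -0.001], [0.0, -0.001, -1.0]]
ft_force: [0.4, -2.5, -4.6]
finger_gap: 0.226
finger_force: 30.0
```

Request:
arm_command:
  increments:
    - [[-1,0,0.014,0.003,0],[-1,0,0.028,0.007,0],[-1,0,0.042,0.011,0],[-1,0,0.055,0.017,0],[-1,0,0.068,0.024,0],[-1,0,0.08,0.031,0],[-1,0,0.092,0.039,0],[-1,0,0.103,0.048,0]]

```text
time: 34.52
ee_pos: [0.4638, 0.047, 0.1586]
tcp_rot: [[-0.993, -0.121, -0.001], [-0.121, 0.993, 0.001], [0.0, 0.001, -1.0]]
ft_force: [-3.5, 0.6, 5.3]
finger_gap: 0.225
finger_force: 30.0
```

Request:
arm_command:
  increments:
    - [[-1,0,0.011,0.01,0],[-1,0,0.021,0.02,0],[-1,0,0.03,0.031,0],[-1,0,0.039,0.042,0],[-1,0,0.047,0.054,0],[-1,0,0.054,0.067,0],[-1,0,0.06,0.08,0],[-1,0,0.066,0.093,0]]

```text
time: 35.52
ee_pos: [0.4617, 0.0635, 0.1353]
tcp_rot: [[-0.993, -0.121, -0.001], [-0.121, 0.993, 0.001], [0.001, 0.002, -1.0]]
ft_force: [-3.7, 1.3, 5.2]
finger_gap: 0.225
finger_force: 30.0
```

Request:
arm_command:
  increments:
    - [[-1,0,0.005,0.014,0],[-1,0,0.008,0.028,0],[-1,0,0.008,0.028,0],[-1,0,0.008,0.028,0],[-1,0,0.008,0.028,0],[-1,0,0.008,0.028,0]]

```text
time: 36.28
ee_pos: [0.4614, 0.0655, 0.1279]
tcp_rot: [[-0.993, -0.121, -0.001], [-0.121, 0.993, 0.002], [0.001, 0.002, -1.0]]
ft_force: [-1.4, 4.1, 1.4]
finger_gap: 0.225
finger_force: 30.0
```

```bash
python3 - <<'E'
from h import *
rep((-.0448,.1162))
a=camera("scene")[110:250,260:390,::-1];b=camera("wrist")[:,:,::-1]
a=cv2.resize(a,None,fx=3.3,fy=3.3,interpolation=cv2.INTER_CUBIC)
cv2.imwrite("pics/end.png",a);cv2.imwrite("pics/endw.png",b)
E
```

```text
t 36.27 lat,z 0.0089 0.1279 th -77.7 R 0.055 Frad 4.5 Ftan 0.4 Fax -0.9 gap 0.225 ff 30.0
```

View pics/end.png

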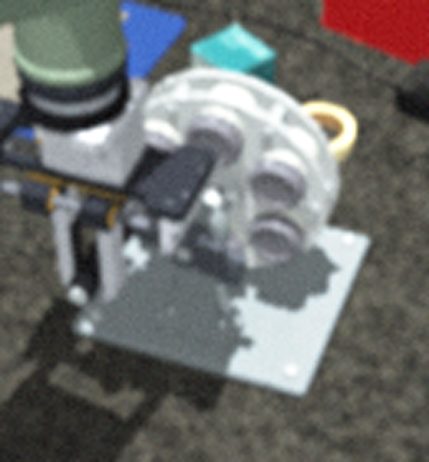

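View pics/endw.png

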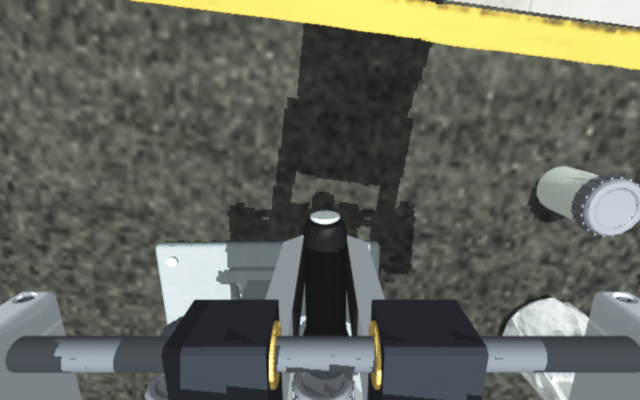

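The scene crop shows pot caps at about (215,140), (278,178) and (272,238). The wrist view shows the handle gripped between the fingers around (325,260). I check the pot angles against the estimate of 180°.

```bash
python3 - <<'E'
from h import *
for al in(.566,.572,.58):
  for p in((215,135),(279,176),(273,236)):
    o,d=ray("scene",(260+p[0]/3.3,110+p[1]/3.3));q=o+d*(al-o@u)/(d@u)
    y,z=q@v+.0448,q[2]-.1352;print(al,np.round([np.degrees(np.arctan2(-y,z)),np.hypot(y,z)],3))
E
```

```text
0.566 [5.006 0.083]
0.566 [45.586  0.082]
0.566 [9.8319e+01 5.6000e-02]
0.572 [3.656 0.077]
0.572 [47.72   0.077]
0.572 [1.05166e+02 5.50000e-02]
0.58 [1.508 0.07 ]
0.58 [51.075  0.07 ]
0.58 [1.14333e+02 5.60000e-02]
```

The pots sit at about 0°, 60° and 120°, so one is straight at the bottom, which agrees with the force fit.

```bash
python3 -c "
from bench import *
print(hand_in())"
```

```text
the job is handed in; nothing more can be done
None
```

I turned the crank a full turn both ways and felt the heavy pot about 103° behind the handle (counter-clockwise from the front); it is now straight below the axle to within a few degrees by force fit and camera, the handle is still gripped at 30 N, and the job is handed in (no verdict was returned).

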